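# Break down a stack of steel parts onto the kit boards

## Task

Take the stack of four steel parts apart from the top down, one piece at a time, and lay each part down flat on the floor inside the rim of the plywood board that has its own shape and size: the short tube first, then the collar and the nut in either order, and last the long flat tube. Leave the wrench and the file lying where they are, and let go of everything.

Things in the scene. Friction and masses are not known exactly. Their poses are not given: they have to be found in the camera images.
- shorttube_center (a point): short steel tube, 140 mm long, 20 mm wide and 30 mm high as it stands on edge, open ends, about 0.24 kg, top of the stack (underside 60 mm above the bench), bridging the collar and the nut; the point is its centre, 15 mm above its underside; x along its length, z up
- collar_center (a point): plain round steel shaft collar, 60 mm across, 30 mm high, bore 30 mm, about 0.45 kg, standing flat on one end half of the long tube (underside 30 mm above the bench), 48 mm from its middle; the point is its centre, 15 mm above its underside; z along the bore, up
- nut_center (a point): large dark-finished hexagon steel nut, 55 mm across flats (64 mm across corners), 30 mm high, bore about 36 mm, about 0.36 kg, standing flat on the other end half of the long tube, 48 mm from its middle; the point is its centre, 15 mm above its underside; two of its flats face along +y and -y, two corners point along +x and -x, z up
- longtube_center (a point): long flat steel tube, 180 x 50 x 30 mm (30 high as it lies), open ends, about 0.62 kg, bottom of the stack, lying on the bench; the point is its centre, 15 mm above the bench; x along its length, z up
- board_short_floor (a point): kit board, fixed to the bench: oblong, the narrower of the two, for the short tube; 6 mm plywood floor with a dark wooden rim 10 mm wide that stands 5 mm above the floor (rim top 11 mm above the bench). Inside the rim 158 x 38 mm, outside 178 x 58 mm; x along its length. The point is the centre of the floor's upper face, 6 mm above the bench; z up
- board_round_floor (a point): kit board, fixed to the bench: round, for the collar; 6 mm plywood floor with a dark wooden rim 10 mm wide that stands 5 mm above the floor (rim top 11 mm above the bench). Inside the rim 78 mm across, outside 98 mm across. The point is the centre of the floor's upper face, 6 mm above the bench; z up
- board_hex_floor (a point): kit board, fixed to the bench: hexagonal, for the nut (which fits in it at any turn); 6 mm plywood floor with a dark wooden rim 10 mm wide that stands 5 mm above the floor (rim top 11 mm above the bench). Inside the rim 73 mm across flats, outside 93 mm across flats; flats face along +y and -y. The point is the centre of the floor's upper face, 6 mm above the bench; z up
- board_long_floor (a point): kit board, fixed to the bench: oblong, the wider of the two, for the long flat tube; 6 mm plywood floor with a dark wooden rim 10 mm wide that stands 5 mm above the floor (rim top 11 mm above the bench). Inside the rim 198 x 68 mm, outside 218 x 88 mm; x along its length. The point is the centre of the floor's upper face, 6 mm above the bench; z up
- wrench: bystander: open-ended steel wrench, 150 mm long, lying loose on the bench between two of the boards or the stack; leave it alone; x along its length
- file: bystander: flat file with a wooden handle, about 195 mm long, 20 mm wide, 13 mm high, lying loose in another such gap; leave it alone; x along its length
Not all that is in view belongs to the job. Of the things that look like the part that bears nut_center, the smallest one is meant.

How it is judged:
On the way, in this order (a step that is already met when the one before it is completed fails the run):
1. the short tube lies in its own board and is let go, while the collar and nut still stand on the long tube (horizontal distance between shorttube_center and board_short_floor below 0.0145 m and z of shorttube_center in the frame of board_short_floor between 0.008 and 0.0185 m and angle between the x axis of shorttube_center and the x axis of board_short_floor, either way round below 0.25 rad and contact force between the fingers and shorttube below 0.1 N and distance between each of collar_center, nut_center and longtube_center below 0.09 m), for 0.2 s.
2. the collar and the nut lie in their own boards and are let go, while the long tube is still about where it was (horizontal distance between collar_center and board_round_floor below 0.0145 m and z of collar_center in the frame of board_round_floor between 0.012 and 0.0185 m and angle between the z axis of collar_center and the z axis of board_round_floor, either way round below 0.12 rad and horizontal distance between nut_center and board_hex_floor below 0.0145 m and z of nut_center in the frame of board_hex_floor between 0.012 and 0.0185 m and angle between the z axis of nut_center and the z axis of board_hex_floor, either way round below 0.12 rad and contact force between the fingers and collar below 0.1 N and contact force between the fingers and nut below 0.1 N and distance of longtube_center from where it was at the start of the episode below 0.05 m), for 0.2 s.
3. the long tube lies in its own board and is let go (horizontal distance between longtube_center and board_long_floor below 0.0145 m and z of longtube_center in the frame of board_long_floor between 0.012 and 0.0185 m and angle between the x axis of longtube_center and the x axis of board_long_floor, either way round below 0.25 rad and contact force between the fingers and longtube below 0.1 N), for 0.2 s.
At the end, for the whole second after the job is handed in: each part lies flat in its own board: centre within 14.5 mm of the board's centre from above and 12 (short tube 8) to 18.5 mm above its floor, tubes within 0.25 rad of the board's length (either way round), collar and nut within 0.12 rad of flat; all released and at rest (below 0.02 m/s) (all of step 3 and horizontal distance between shorttube_center and board_short_floor below 0.0145 m and z of shorttube_center in the frame of board_short_floor between 0.008 and 0.0185 m and angle between the x axis of shorttube_center and the x axis of board_short_floor, either way round below 0.25 rad and horizontal distance between collar_center and board_round_floor below 0.0145 m and z of collar_center in the frame of board_round_floor between 0.012 and 0.0185 m and angle between the z axis of collar_center and the z axis of board_round_floor, either way round below 0.12 rad and horizontal distance between nut_center and board_hex_floor below 0.0145 m and z of nut_center in the frame of board_hex_floor between 0.012 and 0.0185 m and angle between the z axis of nut_center and the z axis of board_hex_floor, either way round below 0.12 rad and linear speed of each of shorttube, collar, nut, longtube below 0.02 m/s and contact force between the fingers and shorttube below 0.1 N and contact force between the fingers and collar below 0.1 N and contact force between the fingers and nut below 0.1 N); the robot touches nothing.
It fails at once if the wrench is shifted by more than 30 mm (distance of wrench from where it was at the start of the episode above 0.03 m).
It fails at once if the file is shifted by more than 30 mm (distance of file from where it was at the start of the episode above 0.03 m).
It also fails if it takes over 112 s, if anything falls off the work surface, if the arm or the gripper's body presses on something with over 40 N, if the wrist force passes 120 N, or if a joint passes its speed limit or range.

## Robot

A 6-joint arm with a two-finger parallel gripper is mounted at the origin on the work surface. World frame = base frame: x ahead of the robot, y to its left, z up, the work surface at z = 0. Lengths are in m, angles in rad, forces in N, time in s.
With the tool pointing down it reaches from about 0.375 to 0.975 m from the base axis. Payload 3.8 kg.
Tool frame: the origin (TCP) lies at the very end of the fingers, on their centre line; the grasp point (between the pads) lies 19 mm behind it (bot.tcp_to_grasp is the z of the grasp point in the tool frame, in m); z points along the fingers, y is the direction in which the jaws open and shut (so a half turn about z gives the same grasp; the last joint's range is limited). The gripper opens to 85 mm and grips with 20 to 120 N. Pads are 22 mm wide; open, the fingers measure 114 mm over their backs; the gripper's body (76 mm by 85 mm) begins 54 mm behind the grasp point. The pads swing forward as they close: fully open they stand 13 mm farther back than shut.
Start: joints at [1.16, 0.264, 1.604, -0, 1.274, -0.037], TCP at [0.246, 0.628, 0.231] pointing down, gripper open.
Joint ranges: [-2.63, 2.63], [-0.94, 2.18], [0.31, 2.57], [-1.31, 4.45], [0, 2.66], [-2.55, 2.55]. Speed limits (rad/s): [2.57, 2.57, 3.14, 3.14, 3.14, 3.14].

## Interface

Orientations are given as a rotation vector (axis times angle).
In Python, from workcell import status, vision, job, bot gives the robot as it stands.
- The arm moves only by the tool apply_moves, never from a script. Its argument "deltas" is a list of rows, each a list of 7 numbers: the shift along the tool's x, y, z in m, then the turn, a rotation vector about the tool's x, y, z in rad, then the closure, from 0 (fully open) to 1 (shut). In form: [[x, y, z, rx, ry, rz, jaw], ...]. A call has 1 to 8 rows; each row is the pose to reach, as a shift and turn from the pose commanded when the call began, along the tool's axes at that moment; what a row does not reach only later rows make up. A row lasts 1/12 s, in which the tool goes at most 41.7 mm and 7.16 degrees, less where a joint would pass 70% of its speed; a pose out of reach is approached as far as the arm can. A call with a gripper value outside its range is refused whole. The fingers move at their own pace and stop on an object; "squeeze" is the grip in N (left out, the last holds). Time passes only in rows, so rows that repeat a pose let the fingers close. It gives the time, the measured TCP pose, the force and the opening at its end, in the units of the state.
- status.read_state(): the state, without advancing time (a new reading comes with each control period).
- vision.read_camera(name): name is "side" or "top" or "wrist"; returns the picture (384x512x3 uint8, red, green, blue); there is no depth.
- vision.get_calibration(name): a dict with "fov_y" (degrees; the focal length in pixels is half the picture's height over the tangent of half this angle, whatever the lens; pixels are square), "cx", "cy" (the principal point, pixels), "R" (3x3) and "t" (3): a world point X has camera coordinates R X + t; the wrist camera has in their place "tool_from_camera" (4x4, takes a point from camera to tool coordinates, whose origin is the TCP and whose axes are the flange's). Camera axes: x right, y down, z forward; pixel columns grow to the right and rows downward; lengths in m; the calibration is good to about 2 mm. The wrist camera is an equidistant fisheye: a pixel r from the principal point sees the ray r / f radians off the axis. A picture is of the moment at which its call begins: read the wrist's pose just before it. get_calibration takes no time and is no camera call.
- job.finish_job(): hands the job in, once; it reports no verdict.
The state is a dict: "time": time; "q": joint angles; "joint_vel": joint speeds; "joint_torque": joint torques, N m; "tool_pos": TCP position; "tcp_rot": TCP orientation; "wrist_force": force on the tool from outside, world axes, zero at the start; "torque": the same for the moment, N m; "width": opening from 0.0 (shut) to 1.0 (fully open).
Only numpy, scipy, OpenCV 4.12 (cv2) and the standard library are available. Lean on these libraries where they do the work, as an engineer would, in place of code of your own. Each camera call takes 0.05 s, during which the arm holds its last target. There are 200 camera calls.

## Working session

There is one attempt and no reset: what is moved stays moved. The work goes in short steps, Python scripts to look and compute and a tool call to move; the robot and the scene stay as the last step left them, time stands still between calls to the robot, and variables do not carry over. Pictures are saved under pics/ and viewed, about 12 in all and at most 16, crops included, and the job is handed in when it is done.

Besides the shell and the picture viewer there is one more tool, called after ">>>" as a command line: name --pt "numbers of a row" for each row, then --argument value for the rest. apply_moves: Moves the arm, as the interface text tells. Its arguments: {"type":"object","properties":{"deltas":{"type":"array","items":{"type":"array","items":{"type":"number"}}},"squeeze":{"type":"number"}},"required":["deltas"]}

```bash
mkdir -p pics; ls; python3 - <<'E'
from workcell import status, vision, job, bot
import cv2
print(status.read_state()); print(bot.tcp_to_grasp)
for n in ("top","side","wrist"):
    print(n,vision.get_calibration(n))
for n in ("top","side"):
    cv2.imwrite(f"pics/{n}0.png",vision.read_camera(n)[:,:,::-1])
E
```

```text
pics
{'time': 0.0, 'q': array([ 1.16008923e+00,  2.64743866e-01,  1.60537975e+00,  9.35523581e-06,
        1.27370636e+00, -3.68953647e-02]), 'joint_vel': array([-1.77003846e-05,  3.39094768e-04,  1.15558858e-03,  1.05514210e-03,
       -8.67386216e-04, -2.13358873e-04]), 'joint_torque': array([ 1.03500341e-03, -5.15120173e+01, -3.67320156e+01,  5.14768669e-05,
        1.27659319e-02, -1.07887493e-05]), 'tool_pos': array([0.24618939, 0.62771254, 0.22996519]), 'tcp_rot': array([-0.58367932, -3.08637922,  0.00342307]), 'wrist_force': array([ 0.0695528 ,  0.58517087, -0.14500354]), 'torque': array([ 0.00428152, -0.02131287,  0.03963563]), 'width': 1.0008120205799236}
-0.0187
top {'fov_y': 45.39607117352465, 'cx': 252.3964052667004, 'cy': 190.8519861571508, 'R': array([[-0.02759689, -0.99953627,  0.01287088],
       [-0.99814891,  0.02685594, -0.05456661],
       [ 0.05419565, -0.01435293, -0.99842718]]), 't': array([-0.06360448,  0.5007598 ,  1.3197347 ])}
side {'fov_y': 54.126615811191634, 'cx': 256.2805118750287, 'cy': 195.80906577901422, 'R': array([[ 0.76391539, -0.64531572,  0.00094652],
       [-0.48278597, -0.57248705, -0.66270377],
       [ 0.42819504,  0.50579264, -0.74888104]]), 't': array([-0.42771877,  0.24893666,  0.8065246 ])}
wrist {'fov_y': 65.70646984690485, 'cx': 260.58932420267104, 'cy': 195.7348009752954, 'tool_from_camera': array([[ 1.30286102e-04, -9.59279622e-01, -2.82458122e-01,
         7.13828521e-02],
       [ 9.99999926e-01,  2.29145257e-05,  3.83436151e-04,
        -9.62093074e-05],
       [-3.61350092e-04, -2.82458151e-01,  9.59279554e-01,
        -1.41888836e-01],
       [ 0.00000000e+00,  0.00000000e+00,  0.00000000e+00,
         1.00000000e+00]])}
```

View pics/top0.png

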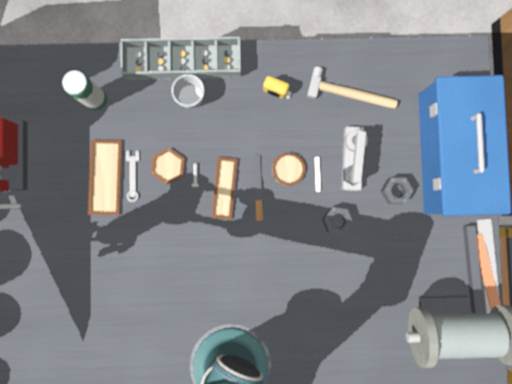

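View pics/side0.png

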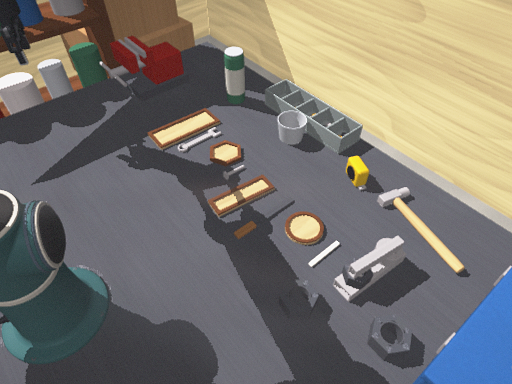

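```bash
cat > h.py <<'E'
from workcell import status, vision, job, bot
import cv2, numpy as np
from scipy.spatial.transform import Rotation as Ro
def ray(n,u,v):
    c=vision.get_calibration(n); f=192/np.tan(np.radians(c["fov_y"])/2)
    d=np.array([(u-c["cx"])/f,(v-c["cy"])/f,1]); R=np.array(c["R"]); return -R.T@c["t"],R.T@d
def at(n,u,v,z):
    o,d=ray(n,u,v); return o+d*(z-o[2])/d[2]
def proj(n,X):
    c=vision.get_calibration(n); f=192/np.tan(np.radians(c["fov_y"])/2)
    p=c["R"]@np.asarray(X)+c["t"]; return f*p[:2]/p[2]+[c["cx"],c["cy"]]
def T():
    s=status.read_state(); return np.array(s["tool_pos"]),Ro.from_rotvec(s["tcp_rot"]).as_matrix()
def wat(u,v,z,pose=None):
    p,R=pose or T(); c=vision.get_calibration("wrist"); f=192/np.tan(np.radians(c["fov_y"])/2)
    d=np.array([u-c["cx"],v-c["cy"]]); r=np.linalg.norm(d); a=r/f
    k=np.append(d/max(r,1e-9)*np.sin(a),np.cos(a)); M=np.array(c["tool_from_camera"])
    o=p+R@M[:3,3]; k=R@M[:3,:3]@k
    return o+k*(z-o[2])/k[2]
def wproj(X,pose=None):
    p,R=pose or T(); c=vision.get_calibration("wrist"); f=192/np.tan(np.radians(c["fov_y"])/2)
    M=np.array(c["tool_from_camera"]); k=M[:3,:3].T@(R.T@(np.asarray(X)-p)-M[:3,3])
    a=np.arctan2(np.hypot(*k[:2]),k[2]); return k[:2]/np.hypot(*k[:2])*a*f+[c["cx"],c["cy"]]
def goto(x,y,z,yaw):
    """shift in tool axes to reach the TCP x,y,z with tool down; jaw axis (tool y) at angle yaw (mod pi) in world"""
    p,R=T(); d=R.T@(np.array([x,y,z])-p)
    best=None
    for k in(-1,0,1,2):
        a=yaw+k*np.pi; Y=np.array([np.cos(a),np.sin(a),0]); Z=np.array([0,0,-1.]); Rt=np.c_[np.cross(Y,Z),Y,Z]
        r=Ro.from_matrix(R.T@Rt).as_rotvec()
        if best is None or np.linalg.norm(r)<np.linalg.norm(best): best=r
    print("delta",d.round(4),"rot",best.round(3),"rows>=",np.ceil(max(np.linalg.norm(d)/.0417,np.degrees(np.linalg.norm(best))/7.16)))
def save(n,name,crop=None,s=1):
    im=vision.read_camera(n)[:,:,::-1]
    if crop: im=im[crop[1]:crop[3],crop[0]:crop[2]]
    cv2.imwrite(f"pics/{name}.png",cv2.resize(im,None,fx=s,fy=s,interpolation=cv2.INTER_CUBIC))
E
python3 - <<'E'
from h import *
a=cv2.imread("pics/top0.png")[112:242,80:280]; b=cv2.imread("pics/top0.png")[112:242,260:430]; c=cv2.imread("pics/side0.png")[215:365,290:430]
g=lambda i,w,h:cv2.resize(i,(w,h),interpolation=cv2.INTER_CUBIC)
cv2.imwrite("pics/a.png",g(a,800,520))
cv2.imwrite("pics/b.png",np.hstack([g(b,408,312),g(c,364,390)[:312]]) if 0 else np.hstack([g(b,425,325),cv2.copyMakeBorder(g(c,303,325),0,0,0,0,cv2.BORDER_CONSTANT)]))
E
```

```text
(no output)
```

View pics/a.png

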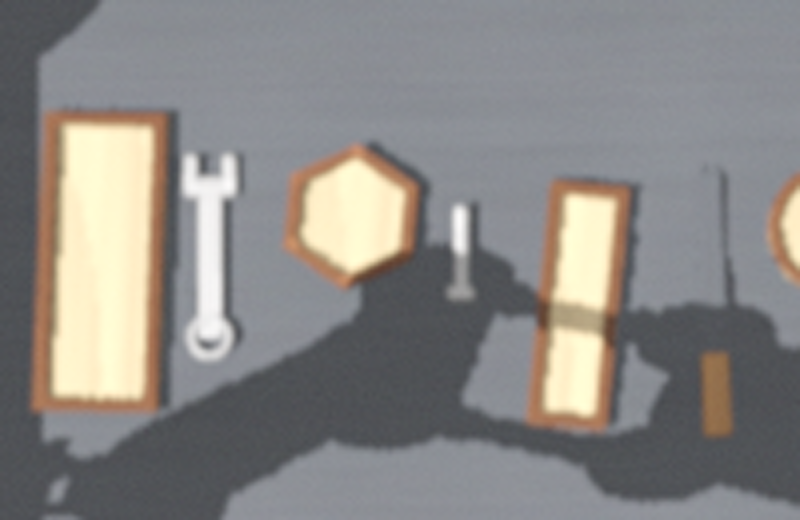

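View pics/b.png

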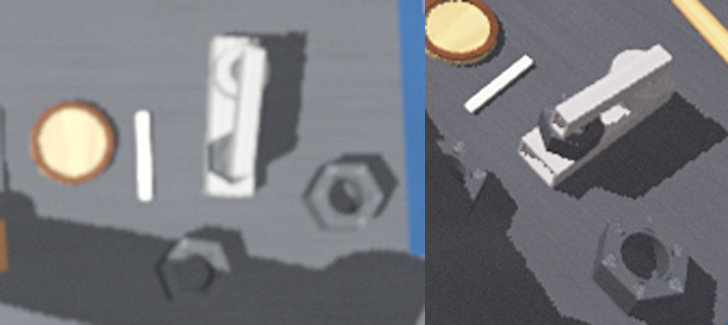

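```bash
python3 - <<'E'
from h import *
A=lambda u,v:(80+u/4-.4,112+v/4-.4)
B=lambda u,v:(260+u/2.5-.3,112+v/2.5-.3)
def line(n,p,q,z):
    a,b=at("top",*p,z),at("top",*q,z);print(n,((a+b)/2).round(4),"ang",np.degrees(np.arctan2(*(a-b)[1::-1])).round(1),np.linalg.norm(a-b).round(3))
line("long",A(111,112),A(96.5,411),.011); line("short",A(594,182),A(568,428),.011)
print("hex",at("top",*A(353,215),.011),"round",at("top",*B(73,143),.011))
line("stube",B(257,47),B(247,189),.09); line("ltube",B(236,37),B(229,195),.03)
line("wrench",A(210,160),A(209,355),.005);line("file",A(712,170),A(718,435),.006); line("rod",A(459,205),A(461,298),.005);line("chalk",B(142,112),B(145,198),.005)
print(T()); t=at("top",*B(250,118),.09); goto(t[0],t[1]-0,.30,np.pi/2)
E
```

```text
long [0.5513 0.3481 0.011 ] ang -3.3 0.218
short [0.5102 0.0026 0.011 ] ang -7.4 0.18
hex [0.58004019 0.16700543 0.011     ] round [ 0.56037631 -0.18571592  0.011     ]
stube [ 0.5752 -0.3768  0.09  ] ang -6.3 0.158
ltube [ 0.5853 -0.3695  0.03  ] ang -4.8 0.184
wrench [0.5525 0.2731 0.005 ] ang -1.1 0.143
file [ 0.5098 -0.095   0.006 ] ang -0.3 0.194
rod [0.5519 0.0904 0.005 ] ang 0.0 0.068
chalk [ 0.5448 -0.2687  0.005 ] ang -0.0 0.101
(array([0.24623336, 0.62778116, 0.23005159]), array([[-9.30936805e-01,  3.65179424e-01, -8.08480280e-04],
       [ 3.65180312e-01,  9.30934939e-01, -1.86539677e-03],
       [ 7.14380235e-05, -2.03180759e-03, -9.99997933e-01]]))
delta [-0.6721 -0.8132 -0.0683] rot [-0.002 -0.    -0.374] rows>= 26.0
```

>>> apply_moves --pt "-0.672 -0.813 0.01 0 0 -0.287 0" --pt "-0.672 -0.813 0.01 0 0 -0.287 0" --pt "-0.672 -0.813 0.01 0 0 -0.287 0" --pt "-0.672 -0.813 0.01 0 0 -0.287 0" --pt "-0.672 -0.813 0.01 0 0 -0.287 0" --pt "-0.672 -0.813 0.01 0 0 -0.287 0" --pt "-0.672 -0.813 0.01 0 0 -0.287 0" --pt "-0.672 -0.813 0.01 0 0 -0.287 0"

```text
time: 0.77
tool_pos: [0.3502, 0.3096, 0.2276]
tcp_rot: [-0.135, -3.138, 0.001]
wrist_force: [1.0, 0.4, -0.1]
width: 1.002
```

```bash
python3 -c "
from h import *
print(T()[0]);goto(.575,-.375,.22,np.radians(85))"
```

```text
[0.35015551 0.30959563 0.22764652]
delta [-0.2829 -0.6627  0.0079] rot [-0.    -0.     0.001] rows>= 18.0
```

>>> apply_moves --pt "-0.283 -0.663 0.008 0 0 0 0" --pt "-0.283 -0.663 0.008 0 0 0 0" --pt "-0.283 -0.663 0.008 0 0 0 0" --pt "-0.283 -0.663 0.008 0 0 0 0" --pt "-0.283 -0.663 0.008 0 0 0 0" --pt "-0.283 -0.663 0.008 0 0 0 0" --pt "-0.283 -0.663 0.008 0 0 0 0" --pt "-0.283 -0.663 0.008 0 0 0 0"

```text
time: 1.43
tool_pos: [0.4539, -0.0071, 0.2243]
tcp_rot: [0.137, 3.139, 0.0]
wrist_force: [1.5, -0.9, 0.8]
width: 0.996
```

>>> apply_moves --pt "-0.152 -0.356 0.004 0 0 0 0" --pt "-0.152 -0.356 0.004 0 0 0 0" --pt "-0.152 -0.356 0.004 0 0 0 0" --pt "-0.152 -0.356 0.004 0 0 0 0" --pt "-0.152 -0.356 0.004 0 0 0 0" --pt "-0.152 -0.356 0.004 0 0 0 0" --pt "-0.152 -0.356 0.004 0 0 0 0" --pt "-0.152 -0.356 0.004 0 0 0 0"

```text
time: 2.1
tool_pos: [0.5578, -0.3238, 0.2202]
tcp_rot: [-0.137, -3.138, -0.001]
wrist_force: [0.8, -0.1, 0.5]
width: 0.998
```

```bash
python3 -c "
from h import *
print(T()[0]);goto(.575,-.375,.22,np.radians(85))"
```

```text
[ 0.55783583 -0.32376728  0.22021619]
delta [-0.0216 -0.0495  0.0002] rot [ 0.001 -0.001  0.   ] rows>= 2.0
```

>>> apply_moves --pt "-0.022 -0.05 0 0 0 0 0" --pt "-0.022 -0.05 0 0 0 0 0" --pt "-0.022 -0.05 0 0 0 0 0" --pt "-0.022 -0.05 0 0 0 0 0"

```text
time: 2.43
tool_pos: [0.575, -0.3735, 0.2198]
tcp_rot: [-0.138, -3.137, -0.003]
wrist_force: [0.3, 1.6, -0.4]
width: 0.998
```

```bash
python3 -c "
from h import *
print(T());save('wrist','w1',s=1.5)"
```

```text
(array([ 0.57497678, -0.373531  ,  0.21977025]), array([[-0.99611299,  0.08806803, -0.00171318],
       [ 0.08806485,  0.99611303,  0.00184905],
       [ 0.00186936,  0.00169099, -0.99999682]]))
```

View pics/w1.png

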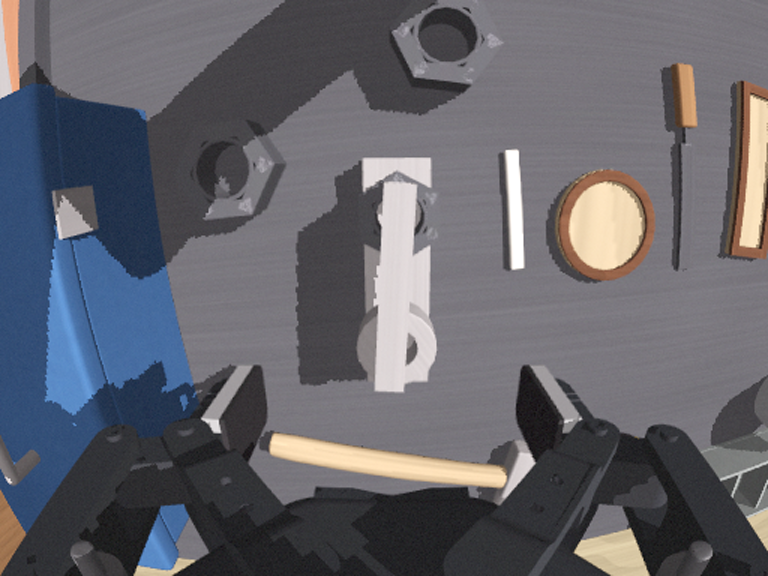

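```bash
python3 - <<'E'
from h import *
W=lambda u,v,z:wat(u/1.5,v/1.5,z)
def L(n,p,q,z):
    a,b=W(*p,z),W(*q,z);print(n,((a+b)/2).round(4),"ang",np.degrees(np.arctan2(*(b-a)[1::-1])).round(1),np.linalg.norm(a-b).round(3))
L("stube",(400.5,182),(389.5,391),.09)
print(W(384,182,.09)-W(416,182,.09),W(375,391,.09)-W(404,391,.09))
print("ltube near end",W(362,158,.03),W(431,158,.03),"far R",W(428,382,.03))
print("collar L/R",W(358,346,.06),W(436,346,.06)," nut L/R", W(363,218,.06), W(437,213,.06))
L("round",(556,225),(655,225),.011);L("roundv",(606,170),(606,280),.011)
E
```

```text
stube [ 0.5835 -0.3707  0.09  ] ang -7.7 0.141
[-0.00161462 -0.01928116  0.        ] [-0.00174639 -0.0199665   0.        ]
ltube near end [ 0.49566992 -0.38669389  0.03      ] [ 0.49994035 -0.33616585  0.03      ] far R [ 0.68043179 -0.35029871  0.03      ]
collar L/R [ 0.6300263  -0.40144181  0.06      ] [ 0.63511756 -0.3442168   0.06      ]  nut L/R [ 0.53715182 -0.38808253  0.06      ] [ 0.53798194 -0.33767025  0.06      ]
round [ 0.5613 -0.1838  0.011 ] ang 87.7 0.1
roundv [ 0.5624 -0.185   0.011 ] ang 0.4 0.096
```

```bash
python3 -c "
from h import *
goto(.5845,-.3707,.070,np.radians(82.3))"
```

```text
delta [-0.0096  0.0024  0.1501] rot [ 0.002 -0.002  0.047] rows>= 4.0
```

>>> apply_moves --pt "-0.0096 0.0024 0.03 0.002 -0.002 0.047 0" --pt "-0.0096 0.0024 0.06 0.002 -0.002 0.047 0" --pt "-0.0096 0.0024 0.085 0.002 -0.002 0.047 0" --pt "-0.0096 0.0024 0.11 0.002 -0.002 0.047 0" --pt "-0.0096 0.0024 0.13 0.002 -0.002 0.047 0" --pt "-0.0096 0.0024 0.143 0.002 -0.002 0.047 0" --pt "-0.0096 0.0024 0.15 0.002 -0.002 0.047 0" --pt "-0.0096 0.0024 0.15 0.002 -0.002 0.047 0"

```text
time: 3.15
tool_pos: [0.5843, -0.3701, 0.0695]
tcp_rot: [-0.208, -3.134, 0.001]
wrist_force: [-0.4, 0.5, -0.5]
width: 1.003
```

>>> apply_moves --pt "0 0 0 0 0 0 0.4" --pt "0 0 0 0 0 0 0.6" --pt "0 0 0 0 0 0 0.7" --pt "0 0 0 0 0 0 0.8" --pt "0 0 0 0 0 0 0.9" --pt "0 0 0 0 0 0 1" --pt "0 0 0 0 0 0 1" --pt "0 0 0 0 0 0 1" --squeeze 40

```text
time: 3.82
tool_pos: [0.5859, -0.3726, 0.0721]
tcp_rot: [0.21, 3.131, -0.005]
wrist_force: [-0.4, -0.1, 5.3]
width: 0.225
```

```bash
python3 -c "
from h import *
print(T()[0],status.read_state()['width']);save('wrist','w2',s=1.5)
goto(.5102,.0026,.2,np.radians(82.6))"
```

```text
[ 0.5859036  -0.37256831  0.07207536] 0.22520539784820306
delta [ 0.1247  0.3614 -0.1294] rot [-0.003  0.004 -0.005] rows>= 10.0
```

View pics/w2.png

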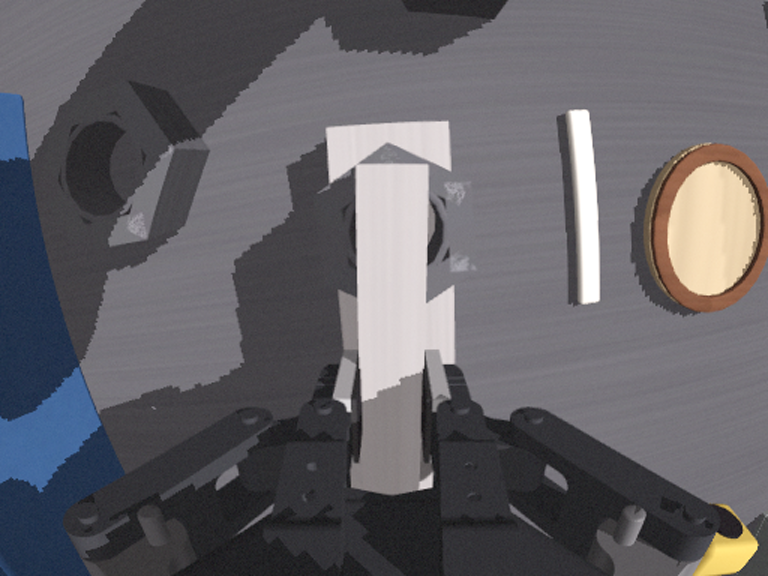

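```bash
python3 -c "
from h import *
p=T()[0];e=wat(392/1.5,164/1.5,.091);print(e,np.linalg.norm((e-p)[:2]))"
```

```text
[ 0.5145641  -0.36272727  0.091     ] 0.07199348806888428
```

>>> apply_moves --pt "0 0 -0.01 0 0 0 1" --pt "0 0 -0.03 0 0 0 1" --pt "0 0 -0.06 0 0 0 1" --pt "0 0 -0.1 0 0 0 1" --pt "0 0 -0.13 0 0 0 1" --pt "0 0 -0.15 0 0 0 1" --pt "0 0 -0.15 0 0 0 1"

```text
time: 4.45
tool_pos: [0.5875, -0.3732, 0.2276]
tcp_rot: [0.209, 3.124, -0.011]
wrist_force: [1.1, -0.6, -0.6]
width: 0.224
```

```bash
python3 -c "
from h import *
print(T()[0],status.read_state()['width']);save('wrist','w3',s=1.5)
goto(.5102,.0026,.2,np.radians(82.6))"
```

```text
[ 0.58750482 -0.37317496  0.22760904] 0.2236524638436051
delta [0.1256 0.3616 0.0217] rot [-0.004  0.007 -0.005] rows>= 10.0
```

View pics/w3.png

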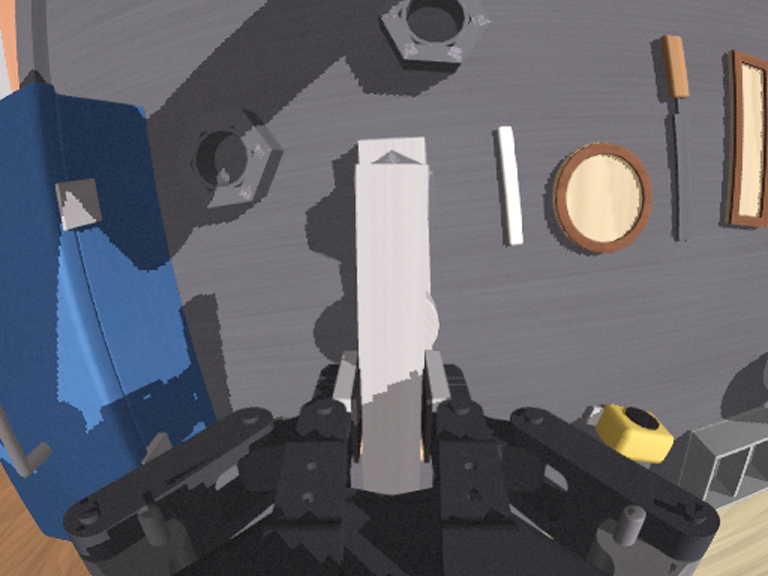

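>>> apply_moves --pt "0.1256 0.3616 0.02 0 0 -0.005 1" --pt "0.1256 0.3616 0.02 0 0 -0.005 1" --pt "0.1256 0.3616 0.02 0 0 -0.005 1" --pt "0.1256 0.3616 0.02 0 0 -0.005 1" --pt "0.1256 0.3616 0.02 0 0 -0.005 1" --pt "0.1256 0.3616 0.02 0 0 -0.005 1" --pt "0.1256 0.3616 0.02 0 0 -0.005 1" --pt "0.1256 0.3616 0.02 0 0 -0.005 1"

```text
time: 5.17
tool_pos: [0.5156, -0.0434, 0.199]
tcp_rot: [-0.203, -3.131, 0.002]
wrist_force: [1.6, -0.3, -1.7]
width: 0.225
```

>>> apply_moves --pt "0.0132 0.038 0.002 0 0 0 1" --pt "0.0165 0.0475 0.003 0 0 0 1" --pt "0.0165 0.0475 0.003 0 0 0 1" --pt "0.0165 0.0475 0.003 0 0 0 1"

```text
time: 5.5
tool_pos: [0.5069, 0.0041, 0.1972]
tcp_rot: [-0.199, -3.133, 0.005]
wrist_force: [0.3, -0.7, -1.2]
width: 0.223
```

```bash
python3 -c "
from h import *
print(T());save('wrist','w4',s=1.5)
goto(.5102,.0026,.1,np.radians(82.6))"
```

```text
(array([0.50694598, 0.0040947 , 0.1972413 ]), array([[-0.99199147,  0.12628536, -0.00222053],
       [ 0.12629131,  0.99198929, -0.00278502],
       [ 0.00185103, -0.00304315, -0.99999366]]))
delta [-0.0027 -0.      0.0979] rot [-0.003 -0.001  0.001] rows>= 3.0
```

View pics/w4.png

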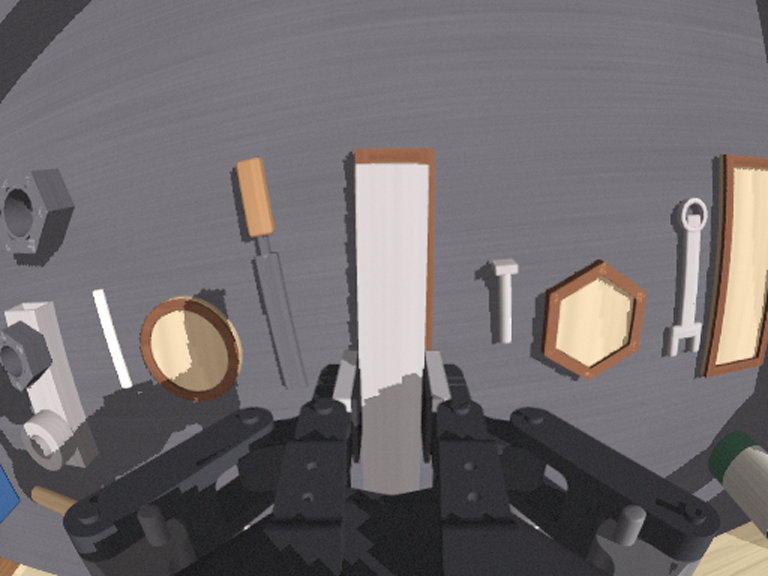

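```bash
python3 - <<'E'
from h import *
W=lambda u,v,z:wat(u/1.5,v/1.5,z)
a,b=W(355,150,.011),W(435,150,.011); print("short end",a.round(4),b.round(4),np.linalg.norm(a-b)); m=(a+b)/2
print("tube end",W(392,164,.216))
for ang in(-7.4,): print("centre",m+.089*np.array([np.cos(np.radians(ang)),np.sin(np.radians(ang)),0]))
print("R edge",W(433,300,.011))
h=np.mean([W(*q,.011) for q in [(602,262),(587,379),(545,297),(543,347),(644,296),(640,345)]],0);print("hex",h)
E
```

```text
short end [ 0.4214 -0.0126  0.011 ] [0.4287 0.0451 0.011 ] 0.0581560798435729
tube end [0.43633855 0.0127058  0.216     ]
centre [0.51333474 0.00476922 0.011     ]
R edge [0.54185169 0.03103126 0.011     ]
hex [0.5795643  0.16766266 0.011     ]
```

```bash
python3 -c "
from h import *
goto(.5125,.0042,.02,np.radians(82.7))"
```

```text
delta [-0.0048  0.0021  0.1778] rot [-0.003 -0.001 -0.001] rows>= 5.0
```

>>> apply_moves --pt "-0.0048 0.002 0.035 0 0 0 1" --pt "-0.0048 0.002 0.07 0 0 0 1" --pt "-0.0048 0.002 0.105 0 0 0 1" --pt "-0.0048 0.002 0.13 0 0 0 1" --pt "-0.0048 0.002 0.15 0 0 0 1" --pt "-0.0048 0.002 0.165 0 0 0 1" --pt "-0.0048 0.002 0.17 0 0 0 1" --pt "-0.0048 0.002 0.17 0 0 0 1"

```text
time: 6.22
tool_pos: [0.5123, 0.0033, 0.0275]
tcp_rot: [-0.205, -3.132, 0.004]
wrist_force: [-0.0, 0.3, -2.5]
width: 0.224
```

```bash
python3 -c "
from h import *
print(T()[0]);goto(.5125,.0042,.0185,np.radians(82.7))"
```

```text
[0.51230872 0.00332762 0.02751987]
delta [-0.0001  0.0009  0.009 ] rot [-0.003 -0.002 -0.003] rows>= 1.0
```

>>> apply_moves --pt "0 0.001 0.003 0 0 0 1" --pt "0 0.001 0.006 0 0 0 1" --pt "0 0.001 0.009 0 0 0 1" --pt "0 0.001 0.009 0 0 0 1" --pt "0 0.001 0.009 0 0 0 1"

```text
time: 6.63
tool_pos: [0.5143, 0.0057, 0.0211]
tcp_rot: [0.202, 3.132, -0.003]
wrist_force: [0.6, -1.1, -1.8]
width: 0.22
```

>>> apply_moves --pt "-0.001 0 0.001 0 0 0 1" --pt "-0.001 -0.001 0.002 0 0 0 1" --pt "-0.001 -0.001 0.002 0 0 0 1"

```text
time: 6.88
tool_pos: [0.5149, 0.0045, 0.0187]
tcp_rot: [0.202, 3.133, -0.003]
wrist_force: [-0.6, 0.6, -2.2]
width: 0.226
```

>>> apply_moves --pt "0.002 0 0.001 0 0 0 1" --pt "0.002 0 0.001 0 0 0 1" --pt "0.002 0 0.001 0 0 0 0.7" --pt "0.002 0 0.001 0 0 0 0.6" --pt "0.002 0 0.001 0 0 0 0.4" --pt "0.002 0 0.001 0 0 0 0.4" --pt "0.002 0 0.001 0 0 0 0.4"

```text
time: 7.47
tool_pos: [0.5129, 0.0048, 0.0177]
tcp_rot: [0.202, 3.133, -0.003]
wrist_force: [-0.5, -0.1, 0.4]
width: 0.601
```

>>> apply_moves --pt "0 0 -0.02 0 0 0 0.4" --pt "0 0 -0.05 0 0 0 0.4" --pt "0 0 -0.09 0 0 0 0.4" --pt "0 0 -0.13 0 0 0 0.2" --pt "0 0 -0.17 0 0 0 0" --pt "0 0 -0.2 0 0 0 0" --pt "0 0 -0.2 0 0 0 0"

```text
time: 8.05
tool_pos: [0.5174, 0.0051, 0.2262]
tcp_rot: [0.201, 3.119, -0.003]
wrist_force: [0.6, 0.2, 0.5]
width: 1.002
```

```bash
python3 -c "
from h import *
print(T());save('wrist','w5',s=1.5)
goto(.635,-.373,.2,np.radians(85.4))"
```

```text
(array([0.51735665, 0.00514718, 0.22624097]), array([[-9.91598796e-01,  1.28352297e-01,  1.60472706e-02],
       [ 1.28324710e-01,  9.91728417e-01, -2.74141338e-03],
       [-1.62664009e-02, -6.59120867e-04, -9.99867476e-01]]))
delta [-0.1666 -0.3597  0.0251] rot [-0.001  0.012 -0.048] rows>= 10.0
```

View pics/w5.png

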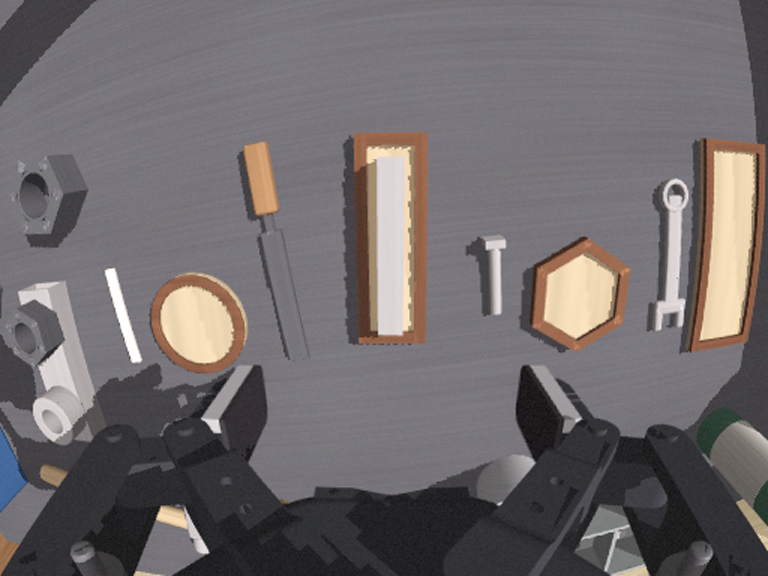

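```bash
python3 - <<'E'
from h import *
W=lambda u,v,z:wat(u/1.5,v/1.5,z)
m=lambda l,z:np.mean([W(*q,z) for q in l],0).round(4)
t=m([(376,157),(403,157),(378,335),(403,335)],.036); b=m([(356,133),(427,133),(359,343),(425,343)],.011)
print("tube",t,"board",b,"diff",t-b)
print("hex",m([(588,238),(574,349),(537,266),(532,317),(629,270),(622,320)],.011))
print("long",m([(703,139),(765,147),(690,349),(748,341)],.011),W(703,139,.011),W(690,349,.011))
E
```

```text
tube [0.5087 0.0051 0.036 ] board [0.5081 0.0066 0.011 ] diff [ 0.0006 -0.0015  0.025 ]
hex [0.5729 0.1676 0.011 ]
long [0.5475 0.3475 0.011 ] [0.4392976  0.30565386 0.011     ] [0.64937952 0.29858004 0.011     ]
```

>>> apply_moves --pt "-0.1666 -0.36 0.006 0 0.012 -0.048 0" --pt "-0.1666 -0.36 0.006 0 0.012 -0.048 0" --pt "-0.1666 -0.36 0.006 0 0.012 -0.048 0" --pt "-0.1666 -0.36 0.006 0 0.012 -0.048 0" --pt "-0.1666 -0.36 0.006 0 0.012 -0.048 0" --pt "-0.1666 -0.36 0.006 0 0.012 -0.048 0" --pt "-0.1666 -0.36 0.006 0 0.012 -0.048 0" --pt "-0.1666 -0.36 0.006 0 0.012 -0.048 0"

```text
time: 8.77
tool_pos: [0.6117, -0.3142, 0.2108]
tcp_rot: [-0.127, -3.126, -0.001]
wrist_force: [0.5, 0.4, 0.4]
width: 1.003
```

```bash
python3 -c "
from h import *
goto(.632,-.373,.21,np.radians(85.4))"
```

```text
delta [-0.025  -0.057   0.0005] rot [-0.    -0.013 -0.001] rows>= 2.0
```

>>> apply_moves --pt "-0.025 -0.057 0 0 -0.012 0 0" --pt "-0.025 -0.057 0 0 -0.012 0 0" --pt "-0.025 -0.057 0 0 -0.012 0 0" --pt "-0.025 -0.057 0 0 -0.012 0 0" --pt "-0.025 -0.057 0 0 -0.012 0 0"

```text
time: 9.18
tool_pos: [0.6318, -0.3705, 0.2111]
tcp_rot: [-0.127, -3.138, -0.001]
wrist_force: [0.8, 0.4, 0.6]
width: 0.998
```

```bash
python3 -c "
from h import *
print(T());save('wrist','w6',s=1.5)
goto(.634,-.3727,.040,np.radians(85.4))"
```

```text
(array([ 0.63184617, -0.37050487,  0.21109969]), array([[-9.96724567e-01,  8.08628823e-02, -1.15425194e-03],
       [ 8.08623814e-02,  9.96725163e-01,  4.74274828e-04],
       [ 1.18882319e-03,  3.79385811e-04, -9.99999221e-01]]))
delta [-0.0022 -0.0025  0.1718] rot [-0. -0.  0.] rows>= 5.0
```

View pics/w6.png

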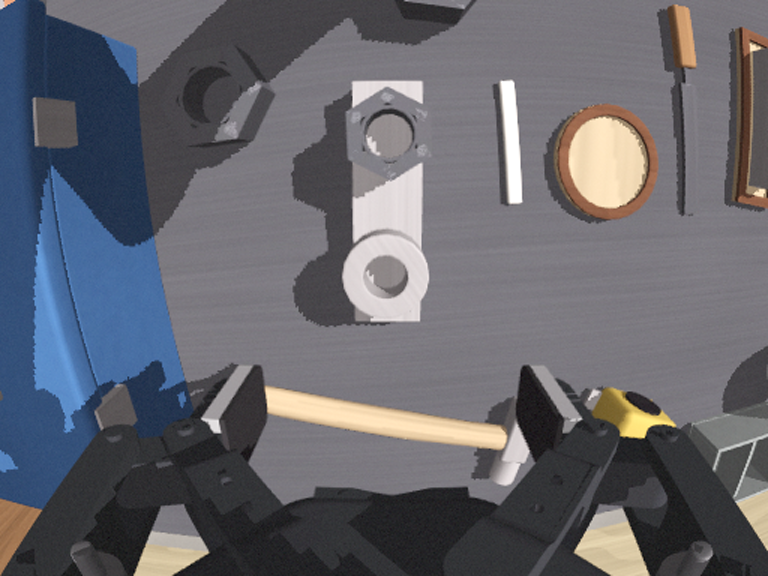

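```bash
python3 - <<'E'
from h import *
W=lambda u,v,z:wat(u/1.5,v/1.5,z)
m=lambda l,z:np.mean([W(*q,z) for q in l],0).round(4)
print("collar",m([(343,276),(429,276),(386,233),(386,319)],.06))
print("nut",m([(387,86),(430,111),(428,157),(388,179),(346,160),(347,110)],.06))
print("ltube",W(352,81,.03),W(422,81,.03),W(420,321,.03),W(357,321,.03))
print("round",m([(556,161),(657,163),(606,103),(606,221)],.011))
print("hammer",W(300,402,.015),W(500,440,.015),W(505,470,.015))
c=m([(343,276),(429,276),(386,233),(386,319)],.06)
goto(c[0],c[1],.040,np.radians(85.4))
E
```

```text
collar [ 0.6347 -0.3737  0.06  ]
nut [ 0.5393 -0.3648  0.06  ]
ltube [ 0.4960484  -0.38709069  0.03      ] [ 0.50018003 -0.33734669  0.03      ] [ 0.67963278 -0.35141687  0.03      ] [ 0.67575598 -0.39995214  0.03      ]
round [ 0.5632 -0.1857  0.011 ]
hammer [ 0.75346975 -0.46058369  0.015     ] [ 0.81055206 -0.28217383  0.015     ] [ 0.84858893 -0.27545977  0.015     ]
delta [-0.003  -0.0034  0.1718] rot [-0. -0.  0.] rows>= 5.0
```

>>> apply_moves --pt "-0.003 -0.0034 0.035 0 0 0 0" --pt "-0.003 -0.0034 0.07 0 0 0 0" --pt "-0.003 -0.0034 0.105 0 0 0 0" --pt "-0.003 -0.0034 0.135 0 0 0 0" --pt "-0.003 -0.0034 0.155 0 0 0 0" --pt "-0.003 -0.0034 0.17 0 0 0 0" --pt "-0.003 -0.0034 0.175 0 0 0 0" --pt "-0.003 -0.0034 0.175 0 0 0 0"

```text
time: 9.9
tool_pos: [0.635, -0.3739, 0.0369]
tcp_rot: [-0.125, -3.139, 0.001]
wrist_force: [0.5, -0.3, 0.5]
width: 1.002
```

>>> apply_moves --pt "0 0 0 0 0 0 0.1" --pt "0 0 0 0 0 0 0.2" --pt "0 0 0 0 0 0 0.3" --pt "0 0 0 0 0 0 0.5" --pt "0 0 0 0 0 0 1" --pt "0 0 0 0 0 0 1" --pt "0 0 0 0 0 0 1" --squeeze 50

```text
time: 10.48
tool_pos: [0.6376, -0.3763, 0.0414]
tcp_rot: [0.127, 3.133, -0.006]
wrist_force: [0.8, 1.1, 6.8]
width: 0.67
```

>>> apply_moves --pt "0 0 -0.005 0 0 0 1" --pt "0 0 -0.015 0 0 0 1" --pt "0 0 -0.035 0 0 0 1" --pt "0 0 -0.07 0 0 0 1" --pt "0 0 -0.1 0 0 0 1" --pt "0 0 -0.1 0 0 0 1"

```text
time: 10.98
tool_pos: [0.6395, -0.3779, 0.1472]
tcp_rot: [0.127, 3.126, -0.013]
wrist_force: [2.3, -1.0, -2.1]
width: 0.668
```

```bash
python3 -c "
from h import *
goto(.5625,-.1857,.13,np.radians(85.4))"
```

```text
delta [0.0924 0.1855 0.0145] rot [-0.008  0.013 -0.001] rows>= 5.0
```

>>> apply_moves --pt "0.0924 0.1855 0.01 0 0 0 1" --pt "0.0924 0.1855 0.01 0 0 0 1" --pt "0.0924 0.1855 0.01 0 0 0 1" --pt "0.0924 0.1855 0.01 0 0 0 1" --pt "0.0924 0.1855 0.01 0 0 0 1" --pt "0.0924 0.1855 0.01 0 0 0 1" --pt "0.0924 0.1855 0.01 0 0 0 1" --pt "0.0924 0.1855 0.01 0 0 0 1"

```text
time: 11.65
tool_pos: [0.5583, -0.1828, 0.1273]
tcp_rot: [0.125, 3.138, -0.004]
wrist_force: [0.5, 0.5, -4.9]
width: 0.665
```

```bash
python3 -c "
from h import *
print(T(),status.read_state()['wrist_force']);save('wrist','w7',s=1.5)
goto(.563,-.1857,.025,np.radians(85.4))"
```

```text
(array([ 0.55827078, -0.1827997 ,  0.12729907]), array([[-0.99681905,  0.07968476,  0.0014582 ],
       [ 0.0796812 ,  0.9968176 , -0.00236018],
       [-0.00164163, -0.00223648, -0.99999615]])) [ 0.52316972  0.52879605 -4.90281379]
delta [-0.0039 -0.0015  0.1028] rot [-0.002  0.003 -0.   ] rows>= 3.0
```

View pics/w7.png

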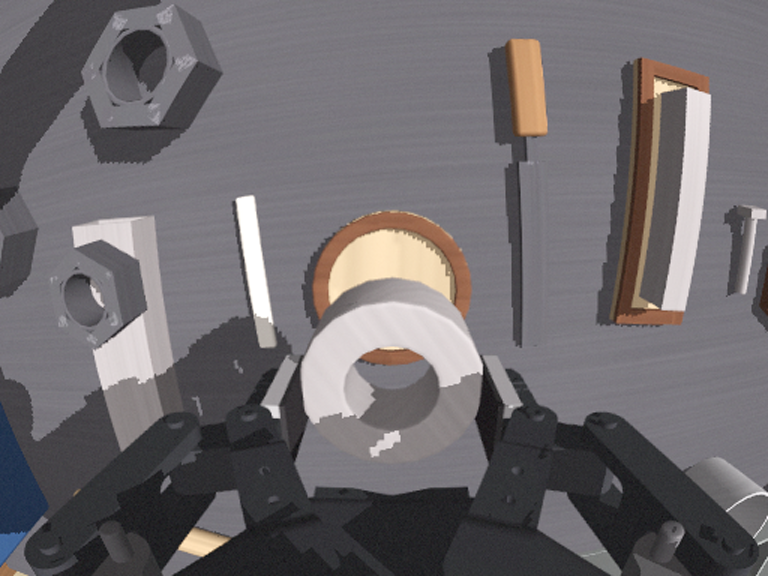

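```bash
python3 - <<'E'
from h import *
W=lambda u,v,z:wat(u/1.5,v/1.5,z)
m=lambda l,z:np.mean([W(*q,z) for q in l],0).round(4)
z=T()[0][2]
print("collar",m([(302,375),(483,375),(391,304),(391,462)],z+.019), W(302,375,z+.019)-W(483,375,z+.019),W(391,304,z+.019)-W(391,462,z+.019))
print("round",m([(313,283),(471,283),(391,211),(391,363)],.011), W(313,283,.011)-W(471,283,.011),W(391,211,.011)-W(391,363,.011))
E
```

```text
collar [ 0.5527 -0.1829  0.1468] [-0.00450127 -0.05624322  0.        ] [-0.05672881  0.00457938  0.        ]
round [ 0.5597 -0.1837  0.011 ] [-0.00765514 -0.0955715   0.        ] [-0.09590645  0.00774534  0.        ]
```

>>> apply_moves --pt "-0.0068 -0.001 0.03 0 0 0 1" --pt "-0.0068 -0.001 0.06 0 0 0 1" --pt "-0.0068 -0.001 0.08 0 0 0 1" --pt "-0.0068 -0.001 0.092 0 0 0 1" --pt "-0.0068 -0.001 0.097 0 0 0 1" --pt "-0.0068 -0.001 0.1 0 0 0 1" --pt "-0.0068 -0.001 0.1 0 0 0 1" --pt "-0.0068 -0.001 0.1 0 0 0 1"

```text
time: 12.37
tool_pos: [0.5669, -0.1855, 0.0293]
tcp_rot: [0.127, 3.135, -0.004]
wrist_force: [-0.2, -0.1, -4.4]
width: 0.666
```

>>> apply_moves --pt "0 0 0.001 0 0 0 1" --pt "0 0 0.002 0 0 0 1" --pt "0 0 0.003 0 0 0 1" --pt "0 0 0.003 0 0 0 1"

```text
time: 12.7
tool_pos: [0.5656, -0.1847, 0.0252]
tcp_rot: [0.126, 3.137, -0.003]
wrist_force: [-0.6, 0.1, -5.2]
width: 0.666
```

>>> apply_moves --pt "0 0 0.001 0 0 0 1" --pt "0 0 0.002 0 0 0 1" --pt "0 0 0.003 0 0 0 1" --pt "0 0 0.003 0 0 0 1"

```text
time: 13.03
tool_pos: [0.5652, -0.1846, 0.0215]
tcp_rot: [0.127, 3.138, -0.003]
wrist_force: [-0.1, -0.0, -4.1]
width: 0.667
```

>>> apply_moves --pt "0 0 0.001 0 0 0 1" --pt "0 0 0.002 0 0 0 1" --pt "0 0 0.003 0 0 0 1" --pt "0 0 0.003 0 0 0 1"

```text
time: 13.37
tool_pos: [0.5652, -0.1846, 0.0185]
tcp_rot: [0.127, 3.138, -0.003]
wrist_force: [-0.9, 0.9, -4.9]
width: 0.668
```

>>> apply_moves --pt "0 0 0.001 0 0 0 1" --pt "0 0 0.002 0 0 0 1" --pt "0 0 0.002 0 0 0 1"

```text
time: 13.62
tool_pos: [0.5656, -0.1848, 0.0174]
tcp_rot: [0.127, 3.137, -0.003]
wrist_force: [-1.9, 0.8, 1.0]
width: 0.672
```

>>> apply_moves --pt "0 0 0 0 0 0 0.2" --pt "0 0 0 0 0 0 0.1" --pt "0 0 0 0 0 0 0" --pt "0 0 0 0 0 0 0" --pt "0 0 0 0 0 0 0"

```text
time: 14.03
tool_pos: [0.5658, -0.1849, 0.0172]
tcp_rot: [0.127, 3.136, -0.003]
wrist_force: [0.7, 0.4, -0.8]
width: 1.002
```

>>> apply_moves --pt "0 0 -0.015 0 0 0 0" --pt "0 0 -0.04 0 0 0 0" --pt "0 0 -0.075 0 0 0 0" --pt "0 0 -0.115 0 0 0 0" --pt "0 0 -0.155 0 0 0 0" --pt "0 0 -0.18 0 0 0 0" --pt "0 0 -0.18 0 0 0 0" --pt "0 0 -0.18 0 0 0 0"

```text
time: 14.7
tool_pos: [0.5669, -0.185, 0.1999]
tcp_rot: [0.127, 3.132, -0.006]
wrist_force: [0.2, 0.5, -0.1]
width: 0.997
```

```bash
python3 -c "
from h import *
print(T());save('wrist','w8',s=1.5)
goto(.5393,-.3648,.2,np.radians(85.4))"
```

```text
(array([ 0.56686108, -0.18500339,  0.19989897]), array([[-0.99671051,  0.08071565,  0.0072902 ],
       [ 0.08068822,  0.99673144, -0.00398213],
       [-0.00758779, -0.00338079, -0.9999655 ]]))
delta [ 0.0114 -0.1819 -0.0022] rot [-0.002  0.003 -0.   ] rows>= 5.0
```

View pics/w8.png

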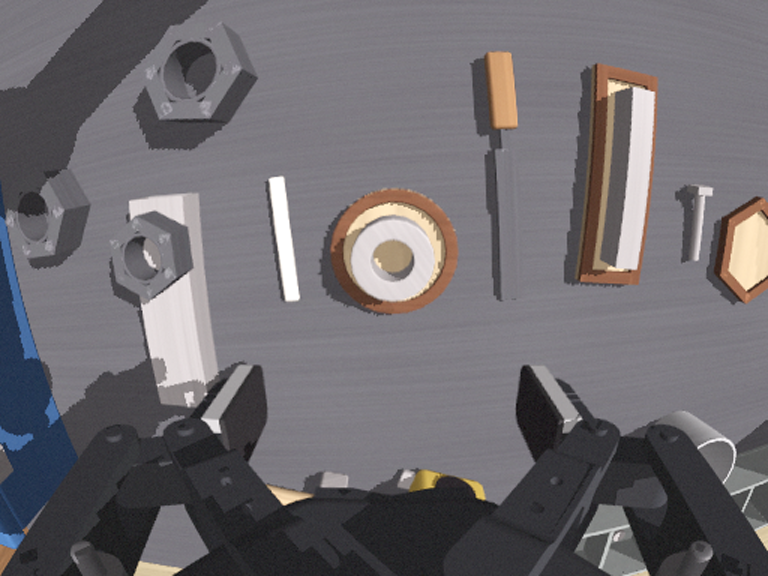

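>>> apply_moves --pt "0.0114 -0.182 0 0 0 0 0" --pt "0.0114 -0.182 0 0 0 0 0" --pt "0.0114 -0.182 0 0 0 0 0" --pt "0.0114 -0.182 0 0 0 0 0" --pt "0.0114 -0.182 0 0 0 0 0" --pt "0.0114 -0.182 0 0 0 0 0" --pt "0.0114 -0.182 0 0 0 0 0" --pt "0.0114 -0.182 0 0 0 0 0"

```text
time: 15.42
tool_pos: [0.5384, -0.3633, 0.1953]
tcp_rot: [-0.127, -3.138, -0.001]
wrist_force: [-0.4, 1.3, -0.1]
width: 0.998
```

```bash
python3 - <<'E'
from h import *
P=(np.array([.56686,-.185,.1999]),np.array([[-0.99671051,  0.08071565,  0.0072902 ],[ 0.08068822,  0.99673144, -0.00398213],[-0.00758779, -0.00338079, -0.9999655 ]]))
W=lambda u,v,z:wat(u/1.5,v/1.5,z,P)
m=lambda l,z:np.mean([W(*q,z) for q in l],0).round(4)
print(m([(350,258),(436,258),(393,215),(393,302)],.036)-m([(331,252),(457,252),(394,188),(394,313)],.011))
print(T()[0])
save('wrist','w9')
goto(.5393,-.3648,.036,np.radians(85.4))
E
```

```text
[-0.0004 -0.0007  0.025 ]
[ 0.53843573 -0.36334559  0.19527992]
delta [-0.0007 -0.0017  0.1598] rot [0. 0. 0.] rows>= 4.0
```

>>> apply_moves --pt "-0.001 -0.0017 0.035 0 0 0 0" --pt "-0.001 -0.0017 0.07 0 0 0 0" --pt "-0.001 -0.0017 0.1 0 0 0 0" --pt "-0.001 -0.0017 0.125 0 0 0 0" --pt "-0.001 -0.0017 0.145 0 0 0 0" --pt "-0.001 -0.0017 0.155 0 0 0 0" --pt "-0.001 -0.0017 0.16 0 0 0 0" --pt "-0.001 -0.0017 0.16 0 0 0 0"

```text
time: 16.13
tool_pos: [0.5401, -0.3655, 0.0363]
tcp_rot: [0.125, 3.139, -0.001]
wrist_force: [0.6, -0.2, 0.1]
width: 0.997
```

>>> apply_moves --pt "0 0 0 0 0 0 0.1" --pt "0 0 0 0 0 0 0.2" --pt "0 0 0 0 0 0 0.3" --pt "0 0 0 0 0 0 0.5" --pt "0 0 0 0 0 0 1" --pt "0 0 0 0 0 0 1" --pt "0 0 0 0 0 0 1" --squeeze 50

```text
time: 16.72
tool_pos: [0.5416, -0.3676, 0.0394]
tcp_rot: [0.127, 3.134, -0.005]
wrist_force: [0.5, 3.0, 6.3]
width: 0.631
```

>>> apply_moves --pt "0 0 -0.005 0 0 0 1" --pt "0 0 -0.015 0 0 0 1" --pt "0 0 -0.035 0 0 0 1" --pt "0 0 -0.07 0 0 0 1" --pt "0 0 -0.1 0 0 0 1" --pt "0 0 -0.12 0 0 0 1" --pt "0 0 -0.12 0 0 0 1"

```text
time: 17.3
tool_pos: [0.5428, -0.3691, 0.1638]
tcp_rot: [0.127, 3.129, -0.012]
wrist_force: [1.6, -2.1, -3.2]
width: 0.632
```

```bash
python3 -c "
from h import *
goto(.578,.1672,.15,np.radians(85.4))"
```

```text
delta [0.0084 0.5375 0.0097] rot [-0.007  0.011 -0.001] rows>= 13.0
```

>>> apply_moves --pt "0.0084 0.5375 0.005 0 0 0 1" --pt "0.0084 0.5375 0.005 0 0 0 1" --pt "0.0084 0.5375 0.005 0 0 0 1" --pt "0.0084 0.5375 0.005 0 0 0 1" --pt "0.0084 0.5375 0.005 0 0 0 1" --pt "0.0084 0.5375 0.005 0 0 0 1" --pt "0.0084 0.5375 0.005 0 0 0 1" --pt "0.0084 0.5375 0.005 0 0 0 1"

```text
time: 17.97
tool_pos: [0.5599, -0.0322, 0.1514]
tcp_rot: [-0.127, -3.138, 0.003]
wrist_force: [0.8, 0.4, -3.6]
width: 0.633
```

>>> apply_moves --pt "0.003 0.204 0.002 0 0 0 1" --pt "0.003 0.204 0.002 0 0 0 1" --pt "0.003 0.204 0.002 0 0 0 1" --pt "0.003 0.204 0.002 0 0 0 1" --pt "0.003 0.204 0.002 0 0 0 1" --pt "0.003 0.204 0.002 0 0 0 1" --pt "0.003 0.204 0.002 0 0 0 1" --pt "0.003 0.204 0.002 0 0 0 1"

```text
time: 18.63
tool_pos: [0.5738, 0.1691, 0.1492]
tcp_rot: [-0.125, -3.138, 0.006]
wrist_force: [-0.6, 0.3, -3.2]
width: 0.63
```

```bash
python3 -c "
from h import *
print(T(),status.read_state()['wrist_force']);save('wrist','w10',s=1.5)
goto(.578,.1672,.025,np.radians(85.4))"
```

```text
(array([0.5738392 , 0.16905444, 0.14921964]), array([[-9.96830442e-01,  7.95456773e-02, -1.24728161e-03],
       [ 7.95495669e-02,  9.96824899e-01, -3.46210442e-03],
       [ 9.67925921e-04, -3.55035178e-03, -9.99993229e-01]])) [-0.59912102  0.28411884 -3.16745534]
delta [-0.004  -0.0005  0.1246] rot [-0.003 -0.    -0.001] rows>= 3.0
```

View pics/w10.png

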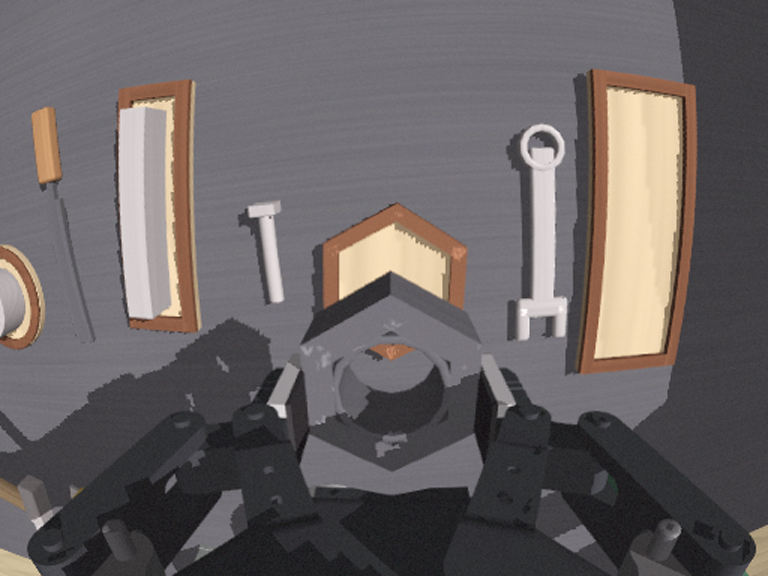

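```bash
python3 - <<'E'
from h import *
W=lambda u,v,z:wat(u/1.5,v/1.5,z)
m=lambda l,z:np.mean([W(*q,z) for q in l],0).round(4)
z=T()[0][2]
print("bore",W(391,390,z+.0205),"near/far corner",W(391,308,z+.0205),W(392,470,z+.0205))
n,l,r=W(397,203,.011),W(324,240,.011),W(467,246,.011);print(n,l,r,np.linalg.norm(n-l),np.linalg.norm(n-r),np.linalg.norm(r-l)); print("hex c",l+r-n)
q=[(593,69),(696,85),(668,363),(577,373)]; P=[W(*a,.011) for a in q]; print("long",np.mean(P,0),P)
E
```

```text
bore [0.56948532 0.16877989 0.17007669] near/far corner [0.54290831 0.17093159 0.17007669] [0.60123015 0.16655327 0.17007669]
[0.52649767 0.17553087 0.011     ] [0.54606288 0.12707408 0.011     ] [0.55726586 0.21834767 0.011     ] 0.05225760512979129 0.05272532272305887 0.09195854203730809
hex c [0.57683107 0.16989088 0.011     ]
long [0.55131848 0.349591   0.011     ] [array([0.44160854, 0.3126056 , 0.011     ]), array([0.44502806, 0.40132428, 0.011     ]), array([0.66089741, 0.3842125 , 0.011     ]), array([0.65773992, 0.30022163, 0.011     ])]
```

>>> apply_moves --pt "-0.0072 0 0.03 0 0 0 1" --pt "-0.0072 0 0.06 0 0 0 1" --pt "-0.0072 0 0.085 0 0 0 1" --pt "-0.0072 0 0.105 0 0 0 1" --pt "-0.0072 0 0.118 0 0 0 1" --pt "-0.0072 0 0.124 0 0 0 1" --pt "-0.0072 0 0.124 0 0 0 1" --pt "-0.0072 0 0.124 0 0 0 1"

```text
time: 19.35
tool_pos: [0.5833, 0.1681, 0.0278]
tcp_rot: [0.128, 3.136, -0.003]
wrist_force: [0.6, -0.5, -3.2]
width: 0.63
```

>>> apply_moves --pt "0 0 0.001 0 0 0 1" --pt "0 0 0.002 0 0 0 1" --pt "0 0 0.003 0 0 0 1" --pt "0 0 0.003 0 0 0 1"

```text
time: 19.68
tool_pos: [0.5831, 0.1689, 0.0249]
tcp_rot: [0.126, 3.136, -0.002]
wrist_force: [-0.2, 0.2, -4.1]
width: 0.628
```

>>> apply_moves --pt "0 0 0.001 0 0 0 1" --pt "0 0 0.002 0 0 0 1" --pt "0 0 0.003 0 0 0 1" --pt "0 0 0.003 0 0 0 1"

```text
time: 20.02
tool_pos: [0.5823, 0.1686, 0.0207]
tcp_rot: [0.127, 3.138, -0.003]
wrist_force: [-0.7, -0.6, -3.6]
width: 0.629
```

>>> apply_moves --pt "0.001 0 0.001 0 0 0 1" --pt "0.001 0 0.002 0 0 0 1" --pt "0.001 0 0.003 0 0 0 1" --pt "0.001 0 0.004 0 0 0 1" --pt "0.001 0 0.004 0 0 0 1"

```text
time: 20.43
tool_pos: [0.5814, 0.1686, 0.0167]
tcp_rot: [0.127, 3.138, -0.003]
wrist_force: [-0.4, 1.1, -3.6]
width: 0.63
```

>>> apply_moves --pt "0 0 0.001 0 0 0 1" --pt "0 0 0.0015 0 0 0 1" --pt "0 0 0.0015 0 0 0 1"

```text
time: 20.68
tool_pos: [0.5816, 0.1687, 0.0155]
tcp_rot: [0.127, 3.137, -0.003]
wrist_force: [0.6, -0.5, -4.1]
width: 0.631
```

>>> apply_moves --pt "0 0 0.001 0 0 0 1" --pt "0 0 0.001 0 0 0 1" --pt "0 0 0.001 0 0 0 0.25" --pt "0 0 0.001 0 0 0 0.1" --pt "0 0 0.001 0 0 0 0" --pt "0 0 0.001 0 0 0 0" --pt "0 0 0.001 0 0 0 0"

```text
time: 21.27
tool_pos: [0.5819, 0.1688, 0.0147]
tcp_rot: [0.127, 3.137, -0.003]
wrist_force: [-0.5, -0.2, -0.1]
width: 0.997
```

>>> apply_moves --pt "0 0 -0.015 0 0 0 0" --pt "0 0 -0.04 0 0 0 0" --pt "0 0 -0.075 0 0 0 0" --pt "0 0 -0.115 0 0 0 0" --pt "0 0 -0.155 0 0 0 0" --pt "0 0 -0.18 0 0 0 0" --pt "0 0 -0.18 0 0 0 0" --pt "0 0 -0.18 0 0 0 0"

```text
time: 21.93
tool_pos: [0.5831, 0.1695, 0.1976]
tcp_rot: [0.127, 3.132, -0.0]
wrist_force: [0.2, -1.6, 0.4]
width: 0.999
```

```bash
python3 -c "
from h import *
print(T());save('wrist','w11',s=1.5)
goto(.5875,-.3688,.2,np.radians(85.4))"
```

```text
(array([0.58308301, 0.16950548, 0.19762776]), array([[-9.96709394e-01,  8.07159522e-02,  7.43773791e-03],
       [ 8.07142046e-02,  9.96737142e-01, -5.35330591e-04],
       [-7.45667934e-03,  6.67620709e-05, -9.99972196e-01]]))
delta [-0.0494 -0.5357 -0.004 ] rot [-0.001  0.003 -0.001] rows>= 13.0
```

View pics/w11.png

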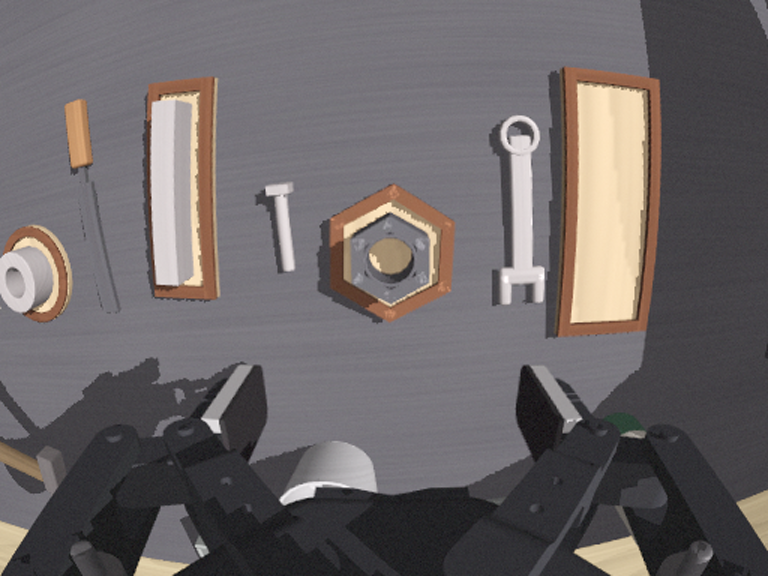

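>>> apply_moves --pt "-0.0494 -0.5357 0 0 0 0 0" --pt "-0.0494 -0.5357 0 0 0 0 0" --pt "-0.0494 -0.5357 0 0 0 0 0" --pt "-0.0494 -0.5357 0 0 0 0 0" --pt "-0.0494 -0.5357 0 0 0 0 0" --pt "-0.0494 -0.5357 0 0 0 0 0" --pt "-0.0494 -0.5357 0 0 0 0 0" --pt "-0.0494 -0.5357 0 0 0 0 0"

```text
time: 22.65
tool_pos: [0.5831, -0.1657, 0.1923]
tcp_rot: [-0.127, -3.137, 0.001]
wrist_force: [0.0, -0.5, -0.5]
width: 0.998
```

>>> apply_moves --pt "-0.0188 -0.2035 0 0 0 0 0" --pt "-0.0188 -0.2035 0 0 0 0 0" --pt "-0.0188 -0.2035 0 0 0 0 0" --pt "-0.0188 -0.2035 0 0 0 0 0" --pt "-0.0188 -0.2035 0 0 0 0 0" --pt "-0.0188 -0.2035 0 0 0 0 0" --pt "-0.0188 -0.2035 0 0 0 0 0" --pt "-0.0188 -0.2035 0 0 0 0 0"

```text
time: 23.32
tool_pos: [0.5861, -0.3677, 0.1929]
tcp_rot: [-0.128, -3.137, -0.002]
wrist_force: [-0.1, 0.9, 0.3]
width: 1.002
```

```bash
python3 - <<'E'
from h import *
P=(np.array([.58308,.1695,.19763]),np.array([[-9.96709394e-01,  8.07159522e-02,  7.43773791e-03],[ 8.07142046e-02,  9.96737142e-01, -5.35330591e-04],[-7.45667934e-03,  6.67620709e-05, -9.99972196e-01]]))
W=lambda u,v,z:wat(u/1.5,v/1.5,z,P)
m=lambda l,z:np.mean([W(*q,z) for q in l],0).round(4)
print("nut",W(390,258,.036)-m([(394,184),(390,321),(331,215),(330,285),(453,222),(451,290)],.011))
print("long",m([(563,67),(660,80),(644,329),(556,336)],.011),W(563,67,.011),W(556,336,.011))
print(T()); save('wrist','w12',s=1.5)
goto(.5875,-.3688,.2,np.radians(85.4))
E
```

```text
nut [-0.00227072 -0.00089036  0.025     ]
long [0.5513 0.3509 0.011 ] [0.44150167 0.31164771 0.011     ] [0.65764542 0.30139836 0.011     ]
(array([ 0.58609178, -0.36765222,  0.19285705]), array([[-0.99666687,  0.08155973, -0.00177746],
       [ 0.0815576 ,  0.99666786,  0.00123919],
       [ 0.0018726 ,  0.0010901 , -0.99999765]]))
delta [-0.0012 -0.0016 -0.0065] rot [ 0.001 -0.001 -0.   ] rows>= 1.0
```

View pics/w12.png

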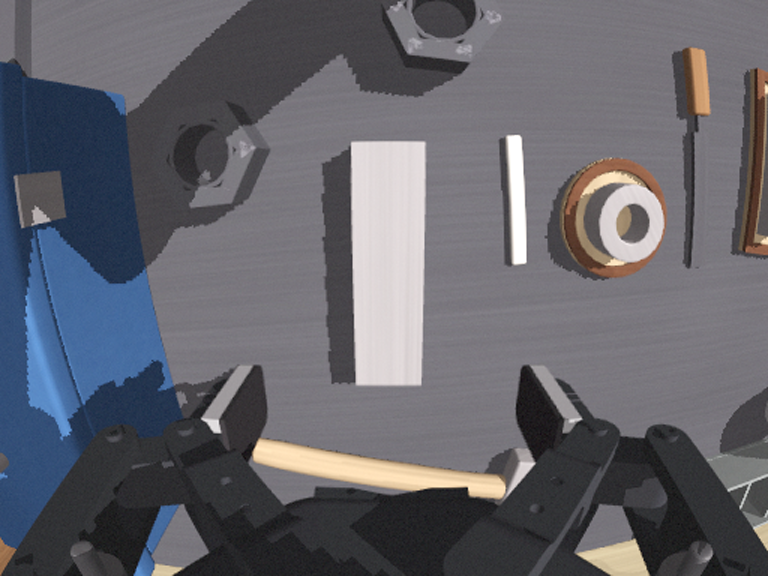

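```bash
python3 - <<'E'
from h import *
W=lambda u,v,z:wat(u/1.5,v/1.5,z)
P=np.array([W(*q,.03) for q in [(351,142),(425,142),(422,385),(356,385)]]);c=P.mean(0);d=P[2]+P[3]-P[0]-P[1]
a=np.degrees(np.arctan2(d[1],d[0]));print(P,c,a)
goto(c[0],c[1],.009,np.radians(90+a))
E
```

```text
[[ 0.49634976 -0.38682528  0.03      ]
 [ 0.50042626 -0.3370917   0.03      ]
 [ 0.67998895 -0.35051207  0.03      ]
 [ 0.67591866 -0.40133273  0.03      ]] [ 0.58817091 -0.36894045  0.03      ] -4.446648326851176
delta [-0.0021 -0.0018  0.1845] rot [ 0.001 -0.001 -0.003] rows>= 5.0
```

>>> apply_moves --pt "-0.002 -0.0018 0.035 0 0 -0.003 0" --pt "-0.002 -0.0018 0.07 0 0 -0.003 0" --pt "-0.002 -0.0018 0.105 0 0 -0.003 0" --pt "-0.002 -0.0018 0.135 0 0 -0.003 0" --pt "-0.002 -0.0018 0.16 0 0 -0.003 0" --pt "-0.002 -0.0018 0.176 0 0 -0.003 0" --pt "-0.002 -0.0018 0.183 0 0 -0.003 0" --pt "-0.002 -0.0018 0.183 0 0 -0.003 0"

```text
time: 24.03
tool_pos: [0.588, -0.3679, 0.0099]
tcp_rot: [-0.119, -3.137, -0.002]
wrist_force: [-0.2, 0.3, 1.0]
width: 1.003
```

>>> apply_moves --pt "0 0 0 0 0 0 0.1" --pt "0 0 0 0 0 0 0.2" --pt "0 0 0 0 0 0 0.35" --pt "0 0 0 0 0 0 0.5" --pt "0 0 0 0 0 0 1" --pt "0 0 0 0 0 0 1" --pt "0 0 0 0 0 0 1" --squeeze 80

```text
time: 24.62
tool_pos: [0.591, -0.3716, 0.0154]
tcp_rot: [0.122, 3.134, -0.005]
wrist_force: [-0.1, 1.3, 5.8]
width: 0.563
```

>>> apply_moves --pt "0 0 -0.005 0 0 0 1" --pt "0 0 -0.015 0 0 0 1" --pt "0 0 -0.035 0 0 0 1" --pt "0 0 -0.07 0 0 0 1" --pt "0 0 -0.1 0 0 0 1" --pt "0 0 -0.13 0 0 0 1" --pt "0 0 -0.13 0 0 0 1" --pt "0 0 -0.13 0 0 0 1"

```text
time: 25.28
tool_pos: [0.5905, -0.3717, 0.1449]
tcp_rot: [0.122, 3.133, -0.007]
wrist_force: [1.0, -1.1, -7.3]
width: 0.563
```

```bash
python3 -c "
from h import *
print(status.read_state()['width'],status.read_state()['wrist_force']);goto(.5513,.3495,.15,np.radians(87))"
```

```text
0.5629901881382868 [ 0.97105389 -1.06003539 -7.25817816]
delta [ 0.0952  0.7159 -0.0088] rot [-0.004  0.006 -0.026] rows>= 18.0
```

>>> apply_moves --pt "0.0952 0.7159 -0.005 0 0 0 1" --pt "0.0952 0.7159 -0.005 0 0 0 1" --pt "0.0952 0.7159 -0.005 0 0 0 1" --pt "0.0952 0.7159 -0.005 0 0 0 1" --pt "0.0952 0.7159 -0.005 0 0 0 1" --pt "0.0952 0.7159 -0.005 0 0 0 1" --pt "0.0952 0.7159 -0.005 0 0 0 1" --pt "0.0952 0.7159 -0.005 0 0 0 1"

```text
time: 25.95
tool_pos: [0.5677, -0.0357, 0.1401]
tcp_rot: [-0.123, -3.134, 0.002]
wrist_force: [1.3, 0.4, -6.3]
width: 0.562
```

>>> apply_moves --pt "0.0512 0.3852 -0.003 0 0 0 1" --pt "0.0512 0.3852 -0.003 0 0 0 1" --pt "0.0512 0.3852 -0.003 0 0 0 1" --pt "0.0512 0.3852 -0.003 0 0 0 1" --pt "0.0512 0.3852 -0.003 0 0 0 1" --pt "0.0512 0.3852 -0.003 0 0 0 1" --pt "0.0512 0.3852 -0.003 0 0 0 1" --pt "0.0512 0.3852 -0.003 0 0 0 1"

```text
time: 26.62
tool_pos: [0.5499, 0.2957, 0.1418]
tcp_rot: [-0.122, -3.135, 0.008]
wrist_force: [0.5, -0.4, -6.7]
width: 0.564
```

>>> apply_moves --pt "0.0052 0.039 0 0 0 -0.026 1" --pt "0.0072 0.055 0 0 0 -0.026 1" --pt "0.0072 0.055 0 0 0 -0.026 1" --pt "0.0072 0.055 0 0 0 -0.026 1" --pt "0.0072 0.055 0 0 0 -0.026 1"

```text
time: 27.03
tool_pos: [0.5484, 0.3488, 0.1429]
tcp_rot: [-0.081, -3.138, 0.009]
wrist_force: [-0.7, -0.0, -6.4]
width: 0.559
```

```bash
python3 -c "
from h import *
print(T(),status.read_state()['wrist_force']);save('wrist','w13',s=1.5);goto(.5513,.3495,.03,np.radians(87))"
```

```text
(array([0.54842536, 0.34876845, 0.14290553]), array([[-0.99866474,  0.05159186, -0.00264728],
       [ 0.05160557,  0.99865294, -0.00540176],
       [ 0.00236502, -0.00553117, -0.99998191]])) [-0.65764498 -0.0077642  -6.41849972]
delta [-0.0025  0.0017  0.1136] rot [-0.005 -0.002 -0.   ] rows>= 3.0
```

View pics/w13.png

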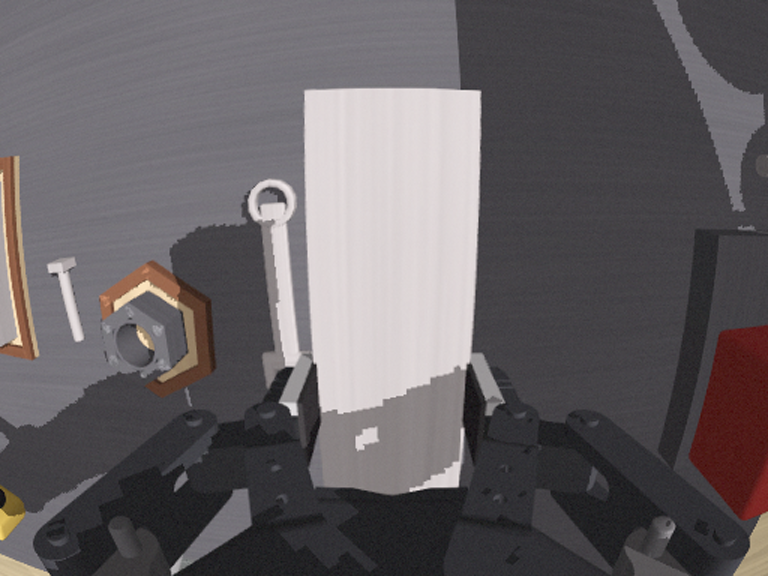

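```bash
python3 -c "
from h import *
p,R=T();z=p[2]+.0146
a,b=wat(304/1.5,90/1.5,z),wat(481/1.5,90/1.5,z);print(a,b,np.linalg.norm(a-b));m=(a+b)/2;print(R.T@(m-p))"
```

```text
[0.45371312 0.3287959  0.15817939] [0.45633163 0.37891832 0.15817939] 0.050190769677239414
[ 0.0940722   0.00033015 -0.01445763]
```

>>> apply_moves --pt "-0.0065 0.001 0.03 0 0 0 1" --pt "-0.0065 0.001 0.055 0 0 0 1" --pt "-0.0065 0.001 0.075 0 0 0 1" --pt "-0.0065 0.001 0.09 0 0 0 1" --pt "-0.0065 0.001 0.1 0 0 0 1" --pt "-0.0065 0.001 0.108 0 0 0 1" --pt "-0.0065 0.001 0.108 0 0 0 1" --pt "-0.0065 0.001 0.108 0 0 0 1"

```text
time: 27.75
tool_pos: [0.5572, 0.3503, 0.0382]
tcp_rot: [0.083, 3.139, -0.003]
wrist_force: [0.5, 0.5, -6.9]
width: 0.562
```

>>> apply_moves --pt "0 0 0.001 0 0 0 1" --pt "0 0 0.002 0 0 0 1" --pt "0 0 0.003 0 0 0 1" --pt "0 0 0.004 0 0 0 1" --pt "0 0 0.004 0 0 0 1"

```text
time: 28.17
tool_pos: [0.5569, 0.351, 0.0343]
tcp_rot: [0.081, 3.138, -0.003]
wrist_force: [0.3, -0.5, -5.7]
width: 0.565
```

>>> apply_moves --pt "0.0015 -0.0012 0.002 0 0 0 1" --pt "0.0015 -0.0012 0.004 0 0 0 1" --pt "0.0015 -0.0012 0.006 0 0 0 1" --pt "0.0015 -0.0012 0.008 0 0 0 1" --pt "0.0015 -0.0012 0.009 0 0 0 1" --pt "0.0015 -0.0012 0.009 0 0 0 1"

```text
time: 28.67
tool_pos: [0.555, 0.3495, 0.0245]
tcp_rot: [0.081, 3.139, -0.004]
wrist_force: [-1.0, -0.6, -6.1]
width: 0.56
```

>>> apply_moves --pt "0 0 0.001 0 0 0 1" --pt "0 0 0.002 0 0 0 1" --pt "0 0 0.002 0 0 0 1"

```text
time: 28.92
tool_pos: [0.5553, 0.3497, 0.0229]
tcp_rot: [0.081, 3.139, -0.003]
wrist_force: [-0.5, -0.6, -7.9]
width: 0.56
```

>>> apply_moves --pt "0 0 0.001 0 0 0 1" --pt "0 0 0.0015 0 0 0 1" --pt "0 0 0.0015 0 0 0 1"

```text
time: 29.17
tool_pos: [0.5554, 0.3497, 0.0215]
tcp_rot: [0.081, 3.139, -0.003]
wrist_force: [-0.5, 0.3, -7.1]
width: 0.561
```

>>> apply_moves --pt "0 0 0.001 0 0 0 1" --pt "0 0 0.001 0 0 0 1"

```text
time: 29.33
tool_pos: [0.5555, 0.3498, 0.0214]
tcp_rot: [0.081, 3.139, -0.003]
wrist_force: [-2.7, -0.7, -0.9]
width: 0.568
```

Contact felt at the predicted height; release.

>>> apply_moves --pt "0 0 0 0 0 0 0.35" --pt "0 0 0 0 0 0 0.25" --pt "0 0 0 0 0 0 0.2" --pt "0 0 0 0 0 0 0.2" --pt "0 0 0 0 0 0 0.2"

```text
time: 29.75
tool_pos: [0.5559, 0.35, 0.0211]
tcp_rot: [0.081, 3.138, -0.002]
wrist_force: [-0.6, -0.0, -0.2]
width: 0.801
```

>>> apply_moves --pt "0 0 -0.015 0 0 0 0.2" --pt "0 0 -0.04 0 0 0 0.2" --pt "0 0 -0.075 0 0 0 0.2" --pt "0 0 -0.115 0 0 0 0.1" --pt "0 0 -0.155 0 0 0 0" --pt "0 0 -0.18 0 0 0 0" --pt "0 0 -0.18 0 0 0 0" --pt "0 0 -0.18 0 0 0 0"

```text
time: 30.42
tool_pos: [0.5568, 0.3511, 0.2052]
tcp_rot: [0.081, 3.133, 0.003]
wrist_force: [0.4, 0.4, -0.4]
width: 1.001
```

```bash
python3 -c "
from h import *
print(T(),status.read_state()['wrist_force']);save('wrist','w14',s=1.5)"
```

```text
(array([0.55676704, 0.3510882 , 0.20519901]), array([[-0.9986279 ,  0.05175028,  0.00801419],
       [ 0.05176554,  0.9986578 ,  0.00170849],
       [-0.00791502,  0.002121  , -0.99996643]])) [ 0.44042614  0.35660948 -0.43910781]
```

```bash
cat > chk.py <<'E'
from h import *
P=(np.array([0.55676704, 0.3510882 , 0.20519901]),np.array([[-0.9986279 ,  0.05175028,  0.00801419],[ 0.05176554,  0.9986578 ,  0.00170849],[-0.00791502,  0.002121  , -0.99996643]]))
im=cv2.resize(cv2.imread("pics/w14.png"),(512,384),interpolation=cv2.INTER_AREA)
# rectify to the plane z on a 1 mm grid, x 0.42..0.69, y 0.28..0.42
def rect(z):
    xs,ys=np.arange(.42,.69,.001),np.arange(.28,.42,.001)
    uv=np.array([[wproj([x,y,z],P) for y in ys] for x in xs],np.float32)
    return cv2.remap(im,uv[...,0],uv[...,1],cv2.INTER_LINEAR)
def box(z,f):
    h=cv2.cvtColor(rect(z),cv2.COLOR_BGR2HSV).astype(int); m=f(h).astype(np.uint8)
    n,l,s,c=cv2.connectedComponentsWithStats(cv2.morphologyEx(m,cv2.MORPH_OPEN,np.ones((3,3))))
    k=1+s[1:,4].argmax(); pts=np.argwhere(l==k).astype(np.float32); (a,b),(w,hh),t=cv2.minAreaRect(pts)
    print("z",z,"centre",.42+a/1000,.28+b/1000,"size mm",w,hh,"ang",t)
box(.011,lambda h:(h[...,1]>70)&(h[...,0]<30))
box(.036,lambda h:(h[...,1]<45)&(h[...,2]>140))
E
python3 chk.py
```

```text
Traceback (most recent call last):
  File "chk.py", line 14, in <module>
    box(.011,lambda h:(h[...,1]>70)&(h[...,0]<30))
    ~~~^^^^^^^^^^^^^^^^^^^^^^^^^^^^^^^^^^^^^^^^^^^
  File "chk.py", line 10, in box
    h=cv2.cvtColor(rect(z),cv2.COLOR_BGR2HSV).astype(int); m=f(h).astype(np.uint8)
                   ~~~~^^^
  File "chk.py", line 7, in rect
    uv=np.array([[wproj([x,y,z],P) for y in ys] for x in xs],np.float32)
                  ~~~~~^^^^^^^^^^^
  File "h.py", line 21, in wproj
    p,R=pose or T(); c=vision.get_calibration("wrist"); f=192/np.tan(np.radians(c["fov_y"])/2)
                       ~~~~~~~~~~~~~~~~~~~~~~^^^^^^^^^
ValueError: time passes only in moves, steps and waits
```

```bash
sed -i '/^import cv2/a _C={n:vision.get_calibration(n) for n in ("wrist","top","side")}' h.py; sed -i '/^_C/!s/vision.get_calibration(\("wrist"\|n\))/_C[\1]/' h.py; python3 chk.py
```

```text
z 0.011 centre 0.5511779327392579 0.3518671493530274 size mm 88.75190734863281 217.68531799316406 ang 87.47388458251953
z 0.036 centre 0.5514340362548829 0.34992141723632814 size mm 50.96464538574219 180.27752685546875 ang 86.86363983154297
```

```bash
python3 -c "
from h import *
job.finish_job(); print(status.read_state()['time'])"
```

```text
the job is handed in; nothing more can be done
the job is handed in; nothing more can be done
```

I took the stack apart in the required order: short tube, collar, nut, long tube. Each part is in its own board, and I handed the job in at about 30 s with the gripper open and clear. No verdict was reported.

These are the offsets from each board's centre, measured in wrist-camera images after each release:

| Part | x offset (mm) | y offset (mm) |
|---|---|---|
| Short tube | 0.6 | 1.5 |
| Collar | 0.4 | 0.7 |
| Nut | 2.3 | 0.9 |
| Long tube | 0.3 | 2 |

- **Long tube:** It is turned about 0.6° from the board. In the last image it measured 180 x 51 mm at the height expected for lying flat. That image was checked by code only, because the viewing limit was reached; the other three parts I saw in place.
- **Wrench and file:** I never touched them on purpose, and they looked undisturbed in the later images. I did not measure their positions.
- **Disagreements:** Board positions from different views differed by up to about 7 mm, the worst from images taken before the arm had settled. The tool also drifted 2–5 mm while the jaws closed. I corrected for both by comparing part and board in the same image.

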